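Close up a float trap and put test air on it

TASK

Tighten the four wing nuts on the float trap's cover evenly, in crisscross order (each nut followed by the one diagonally opposite) and in two passes: first bring all four to about half way, then go round crisscross again until each comes up hard. When all four are tight, swing the ball valve's lever fully open, in line with its pipe, to let in the test air, and leave the other things on the bench where they are.

Things in the scene. Friction and masses are not known exactly. Their poses are not given: they have to be found in the camera images.
- trap: Dark iron float trap in a blue bench clamp, one fixed unit. Origin: on the bench under the centre of its flat square cover (176 mm, top 162 mm above the bench, centre boss up to 180). Nuts at x, y = +-63 mm, in order round it: 1 near left, 2 near right, 3 far right, 4 far left, so 1 is diagonal to 3 and 2 to 4. Inlet pipe with valve towards -y, 85 mm up; clamp screw -x; blanked outlet +y.
- nut_1_grip (a point): Near left wing nut (diagonal to nut_3): point on its axis, 198 mm above the bench; x along the blade, z up; turns with it. Grey casting, one upright flat-sided blade through the axis, 84 mm long, 10 mm thick, 176 to 204 mm above the bench in the middle (round wings at the ends to 209); under it a boss 32 mm across, its top 178 mm above the bench.
- nut_2_grip (a point): Near right wing nut (diagonal to nut_4): point on its axis, 198 mm above the bench; x along the blade, z up; turns with it. Grey casting, one upright flat-sided blade through the axis, 84 mm long, 10 mm thick, 176 to 204 mm above the bench in the middle (round wings at the ends to 209); under it a boss 32 mm across, its top 178 mm above the bench.
- nut_3_grip (a point): Far right wing nut (diagonal to nut_1): point on its axis, 198 mm above the bench; x along the blade, z up; turns with it. Grey casting, one upright flat-sided blade through the axis, 84 mm long, 10 mm thick, 176 to 204 mm above the bench in the middle (round wings at the ends to 209); under it a boss 32 mm across, its top 178 mm above the bench.
- nut_4_grip (a point): Far left wing nut (diagonal to nut_2): point on its axis, 198 mm above the bench; x along the blade, z up; turns with it. Grey casting, one upright flat-sided blade through the axis, 84 mm long, 10 mm thick, 176 to 204 mm above the bench in the middle (round wings at the ends to 209); under it a boss 32 mm across, its top 178 mm above the bench.
- nut_1 (a joint): Turn of the near left wing nut, rad; grows clockwise from above (tightening). 0: blade along the trap's x axis; 1.8 (103 degrees clockwise of that): hard against its stop, fully tight. Starts slack at 0 to 0.35; half way is about 0.9. Friction about 0.16 N m; stays where it is left.
- nut_2 (a joint): Turn of the near right wing nut, rad; grows clockwise from above (tightening). 0: blade along the trap's x axis; 1.8 (103 degrees clockwise of that): hard against its stop, fully tight. Starts slack at 0 to 0.35; half way is about 0.9. Friction about 0.16 N m; stays where it is left.
- nut_3 (a joint): Turn of the far right wing nut, rad; grows clockwise from above (tightening). 0: blade along the trap's x axis; 1.8 (103 degrees clockwise of that): hard against its stop, fully tight. Starts slack at 0 to 0.35; half way is about 0.9. Friction about 0.16 N m; stays where it is left.
- nut_4 (a joint): Turn of the far left wing nut, rad; grows clockwise from above (tightening). 0: blade along the trap's x axis; 1.8 (103 degrees clockwise of that): hard against its stop, fully tight. Starts slack at 0 to 0.35; half way is about 0.9. Friction about 0.16 N m; stays where it is left.
- lever (a joint): Turn of the ball valve's lever in rad: 0 shut, lying across the pipe and pointing to the trap's -x (towards the robot); 1.57 fully open, lying along the pipe and pointing to the trap's -y, away from the trap. Opens counter-clockwise from above; hard stops at both ends, friction about 0.25 N m; stays where it is left.
- lever_pivot (a point): Point on the lever's upright turning axis, 148 mm above the bench, over the valve on the inlet pipe at x = 0, y = -205 mm of the trap's frame. It turns with the lever: its -x axis points from the pivot to the lever's free end.
- lever_grip (a point): Middle of the lever's straight black grip, 85 mm from the pivot. The grip is 25 mm wide and 14 mm thick (141 to 155 mm above the bench), from 54 to 134 mm from the pivot; nearer the pivot the lever is a thin steel strip, 22 mm wide.
- socket_wrench: Bystander: chrome ratchet wrench lying down with a socket pointing up, 209 mm long. Origin under its head; the handle runs to its -x.
- ring_a: Bystander: flat copper sealing ring, 68 mm across, 5 mm thick. Origin at the centre of its underside.
- ring_b: Bystander: flat copper sealing ring, 68 mm across, 5 mm thick, like the other. Origin at the centre of its underside.
- sight_glass: Bystander: upright bronze sight-glass housing, 68 mm across, 100 mm high, with a round window on two sides. Origin at the centre of its underside.
- elbow: Bystander: short galvanized pipe elbow lying flat, arms of 62 mm along its x and y, 56 mm high. Origin at the bench under its corner.
- oil_can: Bystander: upright grey can, 60 mm across, 130 mm high. Origin at the centre of its underside.
- wire_brush: Bystander: hand brush lying down, handle to its -x, about 200 mm long.

How it is judged (in metres and radians):
On the way, in this order (a step that is already met when the one before it is completed fails the run):
1. first pass: one diagonal pair of nuts is brought part way, the other pair still slack (((value of joint each of nut_1, nut_3 above 0.55 rad and value of joint each of nut_2, nut_4 below 0.5 rad) or (value of joint each of nut_2, nut_4 above 0.55 rad and value of joint each of nut_1, nut_3 below 0.5 rad))), for 0.2 s.
2. first pass complete: all four nuts part way (0.55 to 1.35 rad) (value of joint nut_1 between 0.55 and 1.35 rad and value of joint nut_2 between 0.55 and 1.35 rad and value of joint nut_3 between 0.55 and 1.35 rad and value of joint nut_4 between 0.55 and 1.35 rad), for 0.2 s.
3. second pass: one diagonal pair of nuts is home, the other pair not yet (((value of joint each of nut_1, nut_3 above 1.6 rad and value of joint each of nut_2, nut_4 below 1.4 rad) or (value of joint each of nut_2, nut_4 above 1.6 rad and value of joint each of nut_1, nut_3 below 1.4 rad))), for 0.2 s.
4. all four nuts home, the valve still shut (value of joint each of nut_1, nut_2, nut_3, nut_4 above 1.6 rad and value of joint lever below 0.3 rad), for 0.2 s.
At the end, for the whole second after the job is handed in: all four nuts within 0.2 rad of their stop (above 1.6 rad), the lever within 0.17 rad of fully open (above 1.4 rad), every bystander within 30 mm of where it started (value of joint each of nut_1, nut_2, nut_3, nut_4 above 1.6 rad and value of joint lever above 1.4 rad and distance of each of socket_wrench, ring_a, ring_b, sight_glass, elbow, oil_can, wire_brush from where it was at the start of the episode below 0.03 m); the robot touches nothing.
It fails at once if a nut is run nearly home (above 1.4 rad) while another has not had its first pass (below 0.55 rad) (value of joint any of nut_1, nut_2, nut_3, nut_4 above 1.4 rad and value of joint any of nut_1, nut_2, nut_3, nut_4 below 0.55 rad).
It fails at once if the air valve is opened (above 0.3 rad) while a nut is not home (value of joint lever above 0.3 rad and value of joint any of nut_1, nut_2, nut_3, nut_4 below 1.6 rad).
It fails at once if a bystander is moved by more than 30 mm (distance of any of socket_wrench, ring_a, ring_b, sight_glass, elbow, oil_can, wire_brush from where it was at the start of the episode above 0.03 m).
It also fails if it takes over 72 s, if anything falls off the work surface, if the arm or the gripper's body presses on something with over 40 N, if the wrist force passes 120 N, or if a joint passes its speed limit or range.

ROBOT

A 6-joint arm with a two-finger parallel gripper is mounted at the origin on the work surface. World frame = base frame: x ahead of the robot, y to its left, z up, the work surface at z = 0. Lengths are in mm, angles in rad, forces in N, time in s.
With the tool pointing down it reaches from about 275 to 750 mm from the base axis. Payload 10.2 kg.
Tool frame: the origin (TCP) lies between the finger pads; the fingertips stand 17 mm ahead of it and the grasp point (between the pads) lies 2 mm behind it (tips_ahead is the distance from the TCP to the fingertips, in mm); z points along the fingers, y is the line along which they close (so a half turn about z gives the same grasp; the last joint's range is limited). The gripper opens to 85 mm and grips with 20 to 120 N. Pads are 22 mm wide; open, the fingers measure 114 mm over their backs; the gripper's body (76 mm by 85 mm) begins 54 mm behind the grasp point. The pads swing forward as they close: fully open they stand 13 mm farther back than shut.
Start: joints at [-1.489, 0.313, 1.498, -0, 1.331, -0.223], TCP at [157.541, -500.812, 248.294] pointing down, gripper open.
Joint ranges: [-2.94, 2.94], [-0.97, 2.17], [0.19, 2.56], [-1.23, 4.37], [0.02, 3.11], [-2.88, 2.88]. Speed limits (rad/s): [2.39, 2.39, 3.01, 3.14, 3.14, 3.14].

INTERFACE

Orientations are given as a unit quaternion [w, x, y, z].
In Python, from rig import sense, capture, finish_job, boxes_of, tips_ahead gives the robot as it stands.
- The arm moves only by the tool drive_tool, never from a script. Its argument "commands" is text: rows parted by semicolons, each of 7 numbers parted by spaces: the shift along the world's x, y, z in units of 0.1 m (1.0 is 0.1 m), then the turn, a rotation vector about the world's x, y, z in units of pi/4 rad (1.0 is pi/4 rad), then the opening in per cent of the stroke, from 0 (shut) to 100 (fully open). A call has 1 to 20 rows; each row shifts and turns the commanded pose from where the row before left it; what a row does not reach is not made up. A row lasts 1/12 s, in which the tool goes at most 41.7 mm and 7.16 degrees, less where a joint would pass 70% of its speed; a pose out of reach is approached as far as the arm can. A call with a number of a shift or a turn outside -1 to 1 is refused whole. A call with a gripper value outside its range is refused whole. The fingers move at their own pace and stop on an object; "force" is the grip in N (left out, the last holds). Time passes only in rows, so rows that do not move let the fingers close. It gives the time, the measured TCP pose, the force, the opening and the grip force at its end, in the units of the state.
- sense(): the state, without advancing time (a new reading comes with each control period).
- capture(name): name is "scene" or "top" or "wrist"; returns a dict with "pixels" (384x512x3 uint8, blue, green, red), "fov_y" (degrees; the focal length in pixels is half the picture's height over the tangent of half this angle, whatever the lens; pixels are square), "cx", "cy" (the principal point, pixels), "k1" (the pictures are not rectified: a ray, as slopes to the right and down, at radius r is drawn at 1 + k1 r^2 times it, then the intrinsics apply), "position" and "attitude" of the camera in the world; the wrist camera has in their place "tool_from_camera" (4x4, takes a point from camera to tool coordinates, whose origin is the TCP and whose axes are the flange's). Camera axes: x right, y down, z forward; pixel columns grow to the right and rows downward; lengths in mm; the calibration is good to about 2 mm. A picture is of the moment at which its call begins: read the wrist's pose just before it. There is no depth.
- finish_job(): hands the job in; it is judged then, once.
Trained networks look in a picture, given as the dict that the camera call returned (one of the last four; its "shot" number tells which), for a name from the list of things; names that differ only in an ending like _2 or _b are one class to them, and where a whole thing is asked for, a point or a joint stands for the part that bears it (a point fixed in the world has none). Each returns a list of dicts, best first, with "confidence" (0 to 1); they miss things now and then, are a little off and sometimes report something else, mostly with a low value. They report only what shows in the picture. A call takes as long as a camera call.
- boxes_of(picture, name): "position" ([column, row] in pixels, amid what is visible of it).
The state is a dict: "time_s": time; "joints": joint angles; "dq": joint speeds; "tau": joint torques, N m; "eef_pos": TCP position; "ee_rot": TCP orientation; "force": force on the tool from outside, world axes, zero at the start; "wrist_torque": the same for the moment, N m; "grip_width": opening from 0.0 (shut) to 1.0 (fully open); "grip_force": force on a finger pad.
Only numpy, scipy, OpenCV 4.12 (cv2) and the standard library are available. Lean on these libraries where they do the work, as an engineer would, in place of code of your own. Each camera call takes 0.05 s, during which the arm holds its last target. There are 200 camera calls.

## Working session

There is one attempt and no reset: what is moved stays moved. The work goes in short steps, Python scripts to look and compute and a tool call to move; the robot and the scene stay as the last step left them, time stands still between calls to the robot, and variables do not carry over. Pictures are saved under pics/ and viewed, at most 10 in all, crops included, and the job is handed in when it is done.

Besides the shell and the picture viewer there is one more tool, called after "Emit:" by a JSON object that holds its "method" and its "body", one argument or row to a line. drive_tool: Moves the arm, as the interface text tells. Shifts and turns lie within -1 to 1; 1 stands for 0.1 m of shift or pi/4 rad of turn. Its arguments: {"type":"object","properties":{"commands":{"type":"string"},"force":{"type":"number"}},"required":["commands"]}

```bash
ls; mkdir -p pics; cat > h.py <<'E'
import numpy as np, cv2
from scipy.spatial.transform import Rotation as R
from rig import sense, capture, finish_job, boxes_of, tips_ahead
def q(w): return R.from_quat([w[1],w[2],w[3],w[0]])
def cam(p,s=None):
    f=192/np.tan(np.radians(p['fov_y'])/2)
    if 'position' in p:
        A=np.array(p['attitude']); M=A if A.shape==(3,3) else q(A).as_matrix()
        return f,M,np.array(p['position'])
    T=np.array(p['tool_from_camera']); Rt=q(s['ee_rot']).as_matrix()
    return f,Rt@T[:3,:3],Rt@T[:3,3]+np.array(s['eef_pos'])
def px2w(p,uv,z,s=None):
    f,M,o=cam(p,s); d=np.array([(uv[0]-p['cx'])/f,(uv[1]-p['cy'])/f]); u=d.copy()
    for _ in range(20): u=d/(1+p['k1']*(u@u))
    r=M@np.array([u[0],u[1],1]); return o+r*(z-o[2])/r[2]
def w2px(p,X,s=None):
    f,M,o=cam(p,s); c=M.T@(np.array(X)-o); u=c[:2]/c[2]; u=u*(1+p['k1']*(u@u))
    return np.array([p['cx'],p['cy']])+f*u
E
python3 - <<'E'
from h import *
s=sense(); print(s)
for n in ['scene','top']:
    p=capture(n); cv2.imwrite(f'pics/{n}.png',p['pixels'])
    print(n,{k:v for k,v in p.items() if k!='pixels'})
    for o,z in [('trap',100),('nut_1_grip',198),('lever_grip',148),('lever_pivot',148),('oil_can',65),('sight_glass',50)]:
        for b in boxes_of(p,o)[:5]: print(o,np.round(b['position']),round(b['confidence'],2),np.round(px2w(p,b['position'],z)))
E
```

```text
pics
{'time_s': 0.0, 'joints': array([-1.48939685e+00,  3.13450124e-01,  1.49842748e+00,  6.35355770e-06,
        1.33099945e+00, -2.23393572e-01]), 'dq': array([-0.00043287,  0.00204929,  0.00074529, -0.00067795, -0.00234179,
       -0.00069361]), 'tau': array([-1.95575580e-03, -4.12264824e+01, -2.59744388e+01, -2.78787584e-04,
        4.16622934e-03,  2.35068353e-05]), 'eef_pos': array([ 157.52402342, -500.56775524,  247.73861461]), 'ee_rot': array([-6.40361736e-04,  9.88410018e-01,  1.51806538e-01,  4.86335206e-05]), 'force': array([ 0.51346492,  0.37953581, -0.57660454]), 'wrist_torque': array([0.00392141, 0.03053872, 0.00016648]), 'grip_force': 0.0, 'grip_width': 1.0024249001006826}
scene {'fov_y': 55.70299536926445, 'cx': 246.76714474411204, 'cy': 192.89747037425064, 'k1': -0.11477573388888147, 'position': array([1336.78998265,  -32.43762893,  778.79021179]), 'attitude': array([-0.29034386,  0.64889993,  0.63552144, -0.30123383]), 'shot': 1}
trap [260. 216.] 0.94 [639.  -4. 100.]
nut_1_grip [259. 214.] 0.67 [734. -10. 198.]
nut_1_grip [282. 164.] 0.55 [543.  60. 198.]
lever_gri
[... 367 characters left out ...]
35361888, 'cy': 196.4816493273761, 'k1': 0.03818387612062068, 'position': array([ 478.05898575,  -32.73510884, 1420.15768377]), 'attitude': array([ 0.03117059, -0.69707683,  0.71599805, -0.02142615]), 'shot': 2}
trap [247. 197.] 0.75 [575.  -9. 100.]
trap [318. 200.] 0.56 [ 561. -217.  100.]
trap [184. 185.] 0.2 [615. 177. 100.]
nut_1_grip [221. 223.] 0.73 [500.  61. 198.]
lever_grip [318. 202.] 0.92 [ 552. -208.  148.]
lever_pivot [318. 199.] 0.95 [ 560. -209.  148.]
lever_pivot [222. 221.] 0.25 [506.  63. 148.]
oil_can [112. 167.] 0.72 [680. 399.  65.]
oil_can [317. 202.] 0.17 [ 557. -217.   65.]
sight_glass [289. 155.] 0.81 [ 704. -140.   50.]
sight_glass [191. 243.] 0.72 [444. 166.  50.]
```

```bash
python3 - <<'E'
import cv2
a=cv2.imread('pics/top.png')
cv2.imwrite('pics/topc.png',cv2.resize(a[100:300,90:356],None,fx=3,fy=3,interpolation=cv2.INTER_CUBIC))
E
```

```text
(no output)
```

View pics/topc.png

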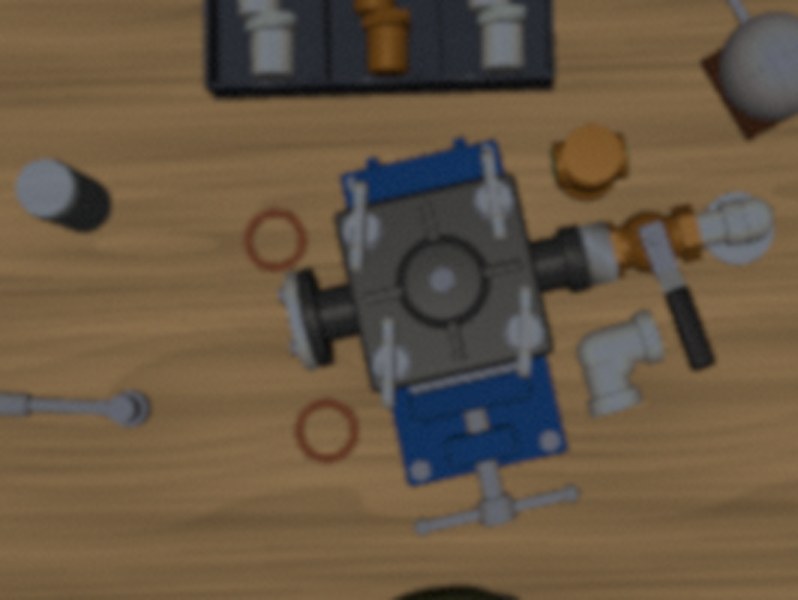

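View pics/scene.png

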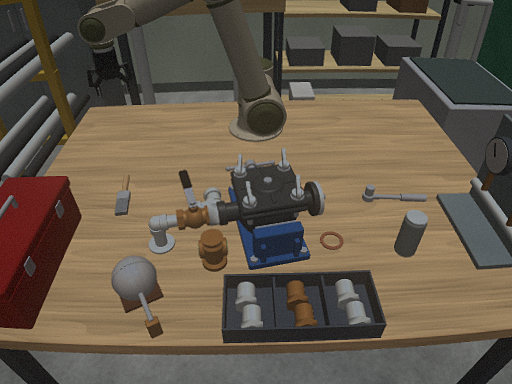

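The top view shows the trap cover with the blades nearly along world x. In crop pixels the nuts are at about 1 (391,360), 2 (523,330), 3 (493,195) and 4 (358,228). The lever is across the pipe with its pivot near (650,235), and the elbow sits just beyond its swing side. The scene view agrees with this.

```bash
python3 - <<'E'
from h import *
p=capture('top')
C=np.array([[337,213],[512,178],[551,353],[374,390]])/3+[90,100]
W=np.array([px2w(p,c,162) for c in C]); print(np.round(W),W.mean(0))
x=(W[0]+W[1]-W[2]-W[3])[:2]; y=(W[0]+W[3]-W[1]-W[2])[:2]
print(np.degrees([np.arctan2(x[1],x[0]),np.arctan2(-y[0],y[1])]))
for c in [(650,235),(702,362),(592,150),(440,280)]: print(np.round(px2w(p,np.array(c)/3+[90,100],148)))
E
```

```text
[[647. 113. 162.]
 [676. -51. 162.]
 [511. -83. 162.]
 [481.  82. 162.]] [578.91566758  15.22530308 162.        ]
[10.74985174 10.02563343]
[ 620. -180.  148.]
[ 499. -224.  148.]
[ 703. -128.  148.]
[583.  19. 148.]
```

Emit:
{"method": "drive_tool", "body": {
  "commands": "0.2 0.3 0.3 0 0 0.15 100;0.2 0.35 0.3 0 0 0.15 100;0.2 0.35 0.2 0 0 0.15 100;0.2 0.35 0 0 0 0.15 100;0.2 0.35 0 0 0 0.15 100;0.2 0.35 0 0 0 0.15 100;0.2 0.35 0 0 0 0.15 100;0.2 0.35 0 0 0 0.15 100;0.2 0.35 0 0 0 0.15 100;0.2 0.35 0 0 0 0.15 100;0.2 0.35 0 0 0 0.15 100;0.2 0.35 0 0 0 0.15 100;0.2 0.35 0 0 0 0.15 100;0.2 0.35 0 0 0 0.15 100;0.2 0.1 0 0 0 0.15 100;0.2 0 0 0 0 0.15 100;0.2 0 0 0 0 0.15 100;0 0 0 0 0 0.15 100;0 0 0 0 0 0.15 100;0 0 0 0 0 0.15 100",
  "force": 60
}}

```text
time_s: 2.42
eef_pos: [490.6, -17.6, 318.1]
ee_rot: [-0.0, 0.235, 0.972, -0.0]
force: [-0.5, 0.2, 0.3]
grip_width: 0.999
grip_force: 0.0
```

```bash
python3 - <<'E'
from h import *
s=sense(); p=capture('wrist'); cv2.imwrite('pics/w1.png',p['pixels'])
f,M,o=cam(p,s); print(o,M[:,2],p['tool_from_camera'],p['fov_y'],s['joints'])
th=np.radians(10.4); Rz=R.from_euler('z',th).as_matrix()
for n,(a,b) in enumerate([(-63,63),(-63,-63),(63,-63),(63,63)]):
    X=np.array([579,15,198])+Rz@[a,b,0]; print(n+1,np.round(X),np.round(w2px(p,X,s)))
for b in boxes_of(p,'nut_1_grip'): print(np.round(b['position']),b['confidence'],np.round(px2w(p,b['position'],198,s)))
E
```

```text
[431.1217602   13.55811651 443.99014932] [ 0.23572367 -0.12030525 -0.96434485] [[-1.33793555e-03 -9.64215222e-01 -2.65117363e-01  6.72217926e+01]
 [ 9.99998410e-01 -1.60251329e-03  7.81669989e-04  5.49886463e-01]
 [-1.17855220e-03 -2.65115896e-01  9.64215833e-01 -1.25879883e+02]
 [ 0.00000000e+00  0.00000000e+00  0.00000000e+00  1.00000000e+00]] 63.27176439603208 [-2.75066652e-01  1.94595981e-01  1.46867213e+00 -3.02538378e-05
  1.47882720e+00 -1.37147116e+00]
1 [506.  66. 198.] [352. 171.]
2 [528. -58. 198.] [229. 259.]
3 [652. -36. 198.] [311. 353.]
4 [630.  88. 198.] [425. 281.]
[349. 168.] 0.92 [502.  65. 198.]
```

View pics/w1.png

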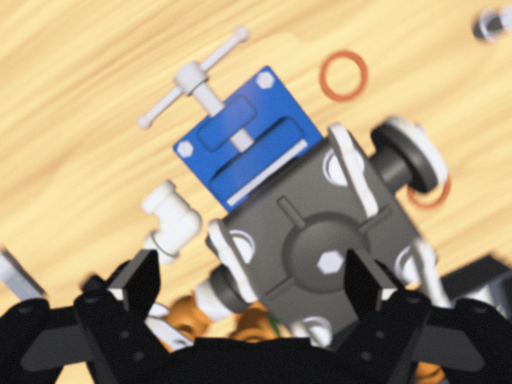

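The wrist view shows nut 1's blade from (338,128) to (371,213), nut 2's from (216,228) to (254,300), nut 4's from (423,243) to (440,305), and the centre boss hex at (330,262).

```bash
python3 - <<'E'
from h import *
s=sense(); p=capture('wrist')
print(px2w(p,(330,262),182,s))
for n,a,b in [(1,(338,130),(370,213)),(2,(216,226),(254,300))]:
    A=px2w(p,a,207,s);B=px2w(p,b,205,s); d=A-B; print(n,(A+B)/2,np.linalg.norm(d),np.degrees(np.arctan2(d[1],d[0])))
# cover corner estimates z=162
for c in [(208,238),(328,137)]: print(px2w(p,c,162,s))
E
```

```text
[580.4152681   18.08994249 182.        ]
1 [506.07636154  65.5266818  206.        ] 73.03012665506931 178.05341848266704
2 [531.89243334 -53.80215426 206.        ] 76.35142099409231 176.2989411127989
[512.9183749  -76.69267363 162.        ]
[478.43952994  66.26505082 162.        ]
```

Emit:
{"method": "drive_tool", "body": {
  "commands": "0.04 0.21 -0.1 0 0 0.145 60;0.04 0.21 -0.1 0 0 0.145 60;0.04 0.21 -0.1 0 0 0.145 60;0.04 0.22 -0.1 0 0 0.14 60;0 0 -0.3 0 0 0 60;0 0 -0.3 0 0 0 60;0 0 -0.2 0 0 0 60;0 0 0 0 0 0 60;0 0 0 0 0 0 0;0 0 0 0 0 0 0;0 0 0 0 0 0 0;0 0 0 0 0 0 0;0 0 0 0 0 0 0;0 0 0 0 0 0 0"
}}

```text
time_s: 3.73
eef_pos: [507.1, 66.0, 200.2]
ee_rot: [0.001, 0.015, 1.0, -0.001]
force: [-0.9, -6.9, 5.5]
grip_width: 0.098
grip_force: 59.7
```

```bash
python3 - <<'E'
from h import *
s=sense(); print(s['time_s'],s['eef_pos'],q(s['ee_rot']).as_euler('ZYX',degrees=True),s['force'],s['wrist_torque'],s['grip_width'],s['grip_force'],tips_ahead() if callable(tips_ahead) else tips_ahead)
E
```

```text
3.7333 [507.08080664  66.04367167 200.19680174] [ 1.78267919e+02  1.72142431e-01 -1.79859547e+02] [-0.91597865 -6.86930402  5.46523489] [-0.92437813  0.30376538 -0.08466442] 0.09784294915139889 59.71726477146149 17.0
```

Emit:
{"method": "drive_tool", "body": {
  "commands": "0 0 0 0 0 -0.147 0;0 0 0 0 0 -0.147 0;0 0 0 0 0 -0.147 0;0 0 0 0 0 -0.147 0;0 0 0 0 0 -0.147 0;0 0 0 0 0 -0.147 0;0 0 0 0 0 0 0;0 0 0 0 0 0 0"
}}

```text
time_s: 4.4
eef_pos: [507.2, 66.2, 200.2]
ee_rot: [0.002, 0.354, 0.935, -0.0]
force: [-0.4, -5.4, 4.9]
grip_width: 0.102
grip_force: 59.6
```

```bash
cat >> h.py <<'E'
def st():
    s=sense(); print(s['time_s'],np.round(s['eef_pos'],1),'yaw',round(q(s['ee_rot']).as_euler('ZYX',degrees=True)[0],1),s['force'].round(1),s['wrist_torque'].round(2),round(s['grip_width'],3),s['joints'].round(2)); return s
E
python3 -c 'from h import *;st()'
```

```text
4.4 [507.2  66.2 200.2] yaw 138.5 [-0.4 -5.4  4.9] [-0.86  0.15 -0.17] 0.102 [-0.1   0.33  1.61 -0.    1.2  -0.95]
```

Emit:
{"method": "drive_tool", "body": {
  "commands": "0 0 0 0 0 0 60;0 0 0 0 0 0 60;0 0 0.22 0 0 0 60;0 0 0.22 0 0 0 60;0.292 -0.206 0 0 0 0.15 60;0.292 -0.206 0 0 0 0.15 60;0.292 -0.206 0 0 0 0.15 60;0.292 -0.206 0 0 0 0.15 60;0.292 -0.206 0 0 0 0.15 60;0 0 0 0 0 0.15 60;0 0 -0.22 0 0 0 60;0 0 -0.22 0 0 0 60;0 0 0 0 0 0 60;0 0 0 0 0 0 0;0 0 0 0 0 0 0;0 0 0 0 0 0 0;0 0 0 0 0 0 0;0 0 0 0 0 0 0;0 0 0 0 0 0 0"
}}

```text
time_s: 5.98
eef_pos: [653.1, -33.3, 200.5]
ee_rot: [0.002, 0.007, 1.0, 0.002]
force: [0.9, 11.5, 3.6]
grip_width: 0.101
grip_force: 60.4
```

```bash
python3 -c 'from h import *;st()'
```

```text
5.9833 [653.1 -33.3 200.5] yaw 179.3 [ 0.9 11.5  3.6] [ 1.69 -0.11  0.2 ] 0.101 [-0.23  0.64  1.13  0.    1.37 -1.79]
```

Emit:
{"method": "drive_tool", "body": {
  "commands": "0 0.02 0 0 0 -0.15 0;0 0 0 0 0 -0.15 0;0 0 0 0 0 -0.15 0;0 0 0 0 0 -0.15 0;0 0 0 0 0 -0.15 0;0 0 0 0 0 -0.15 0;0 0 0 0 0 0 0;0 0 0 0 0 0 0"
}}

```text
time_s: 6.65
eef_pos: [653.6, -31.7, 200.6]
ee_rot: [0.002, 0.353, 0.936, 0.002]
force: [4.7, 8.8, 3.4]
grip_width: 0.097
grip_force: 60.1
```

```bash
python3 -c 'from h import *;st()'
```

```text
6.65 [653.6 -31.7 200.6] yaw 138.7 [4.7 8.8 3.4] [ 1.39 -0.65 -0.16] 0.097 [-0.23  0.64  1.13  0.    1.37 -1.08]
```

Emit:
{"method": "drive_tool", "body": {
  "commands": "0 0 0 0 0 0 60;0 0 0 0 0 0 60;0 0 0.22 0 0 0 60;0 0 0.22 0 0 0 60;-0.058 0.313 0 0 0 0.15 60;-0.058 0.313 0 0 0 0.15 60;-0.058 0.313 0 0 0 0.15 60;-0.058 0.313 0 0 0 0.15 60;0 0 0 0 0 0.15 60;0 0 0 0 0 0.14 60;0 0 -0.22 0 0 0 60;0 0 -0.22 0 0 0 60;0 0 0 0 0 0 60;0 0 0 0 0 0 0;0 0 0 0 0 0 0;0 0 0 0 0 0 0;0 0 0 0 0 0 0;0 0 0 0 0 0 0"
}}

```text
time_s: 8.15
eef_pos: [629.8, 90.6, 200.3]
ee_rot: [0.001, 0.012, 1.0, -0.001]
force: [-1.5, -4.4, 5.8]
grip_width: 0.099
grip_force: 59.8
```

```bash
python3 -c 'from h import *;st()'
```

```text
8.15 [629.8  90.6 200.3] yaw 178.7 [-1.5 -4.4  5.8] [-0.74  0.29 -0.13] 0.099 [-0.04  0.59  1.2  -0.    1.34 -1.59]
```

Emit:
{"method": "drive_tool", "body": {
  "commands": "0 -0.01 0 0 0 -0.148 0;0 0 0 0 0 -0.148 0;0 0 0 0 0 -0.148 0;0 0 0 0 0 -0.148 0;0 0 0 0 0 -0.148 0;0 0 0 0 0 -0.148 0;0 0 0 0 0 0 0;0 0 0 0 0 0 0;0 0 0 0 0 0 60;0 0 0 0 0 0 60"
}}

```text
time_s: 8.98
eef_pos: [629.2, 90.5, 198.6]
ee_rot: [0.0, 0.352, 0.936, 0.0]
force: [0.6, -0.0, -1.1]
grip_width: 0.378
grip_force: 0.0
```

```bash
python3 -c 'from h import *;st()'
```

```text
8.9833 [629.2  90.5 198.6] yaw 138.8 [ 0.6 -0.  -1.1] [-0.03  0.04 -0.02] 0.378 [-0.04  0.6   1.2  -0.    1.34 -0.89]
```

Emit:
{"method": "drive_tool", "body": {
  "commands": "0 0 0.22 0 0 0 60;0 0 0.22 0 0 0 60;-0.196 -0.294 0 0 0 0.15 60;-0.196 -0.294 0 0 0 0.15 60;-0.196 -0.294 0 0 0 0.15 60;-0.196 -0.294 0 0 0 0.15 60;-0.196 -0.294 0 0 0 0.15 60;0 0 0 0 0 0.1 60;0 0 -0.22 0 0 0 60;0 0 -0.22 0 0 0 60;0 0 0 0 0 0 60;0 0 0 0 0 0 0;0 0 0 0 0 0 0;0 0 0 0 0 0 0;0 0 0 0 0 0 0;0 0 0 0 0 0 0"
}}

```text
time_s: 10.32
eef_pos: [531.7, -57.6, 199.9]
ee_rot: [0.001, 0.026, 1.0, -0.001]
force: [-2.0, -6.0, 3.5]
grip_width: 0.102
grip_force: 60.0
```

```bash
python3 -c 'from h import *;st()'
```

```text
10.3167 [531.7 -57.6 199.9] yaw 177.0 [-2.  -6.   3.5] [-0.71  0.15  0.2 ] 0.102 [-0.33  0.37  1.54 -0.    1.22 -1.84]
```

Emit:
{"method": "drive_tool", "body": {
  "commands": "0 -0.015 0 0 0 -0.142 0;0 0 0 0 0 -0.142 0;0 0 0 0 0 -0.142 0;0 0 0 0 0 -0.142 0;0 0 0 0 0 -0.142 0;0 0 0 0 0 -0.142 0;0 0 0 0 0 0 0;0 0 0 0 0 0 0;0 0 0 0 0 0 60;0 0 0 0 0 0 60;0 0 0.3 0 0 0 60;0 0 0.3 0 0 0 60;-0.2 -0.1 0.3 0 0 0 60;-0.2 0.2 0.3 0 0 0 60;-0.2 0.3 0 0 0 0 60;0 0 0 0 0 0 60"
}}

```text
time_s: 11.65
eef_pos: [469.2, -15.2, 320.6]
ee_rot: [0.002, 0.351, 0.936, 0.0]
force: [-0.8, -0.2, -0.8]
grip_width: 0.602
grip_force: 0.0
```

```bash
python3 - <<'E'
from h import *
s=st(); p=capture('wrist'); cv2.imwrite('pics/w2.png',p['pixels'])
th=np.radians(11.3); Rz=R.from_euler('z',th).as_matrix()
for n,(a,b) in enumerate([(-63,63),(-63,-63),(63,-63),(63,63)]):
    X=np.array([580.5,16.5,207])+Rz@[a,b,0]
    e=R.from_euler('z',th-.91).as_matrix()@[38,0,0]
    print(n+1,np.round(X),*[np.round(w2px(p,X+k*e,s)) for k in (-1,0,1)])
E
```

```text
11.65 [469.2 -15.2 320.6] yaw 138.8 [-0.8 -0.2 -0.8] [ 0.    0.02 -0.01] 0.602 [-0.28  0.14  1.52  0.    1.47 -1.14]
1 [506.  66. 207.] [364. 122.] [360. 171.] [356. 218.]
2 [531. -58. 207.] [261. 245.] [261. 286.] [261. 323.]
3 [655. -33. 207.] [369. 322.] [365. 355.] [360. 385.]
4 [630.  91. 207.] [470. 218.] [462. 259.] [454. 296.]
```

View pics/w2.png

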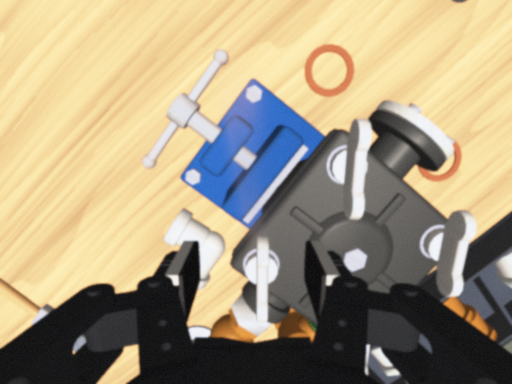

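The wrist view shows nuts 1, 2 and 4 with their blades on the predicted half-way lines: (362,122)–(355,217), (262,240)–(262,320) and (462,215)–(450,295). The first pass is done.

Emit:
{"method": "drive_tool", "body": {
  "commands": "0.12 0.27 -0.25 0 0 0 60;0.12 0.27 -0.25 0 0 0 60;0.13 0.27 -0.25 0 0 0 60;0 0 -0.25 0 0 0 60;0 0 -0.22 0 0 0 60;0 0 0 0 0 0 60;0 0 0 0 0 0 0;0 0 0 0 0 0 0;0 0 0 0 0 0 0;0 0 0 0 0 0 0;0 0 0 0 0 0 0"
}}

```text
time_s: 12.62
eef_pos: [509.7, 63.4, 198.1]
ee_rot: [0.002, 0.353, 0.935, 0.002]
force: [6.1, 6.3, 0.6]
grip_width: 0.105
grip_force: 60.8
```

Emit:
{"method": "drive_tool", "body": {
  "commands": "0 0 0 0 0 -0.145 0;0 0 0 0 0 -0.145 0;0 0 0 0 0 -0.145 0;0 0 0 0 0 -0.145 0;0 0 0 0 0 -0.145 0;0 0 0 0 0 -0.145 0;0 0 0 0 0 -0.145 0;0 0 0 0 0 -0.13 0;0 0 0 0 0 0 0;0 0 0 0 0 0 0"
}}

```text
time_s: 13.45
eef_pos: [507.3, 62.5, 198.0]
ee_rot: [0.0, 0.724, 0.69, -0.001]
force: [-11.2, -0.9, 10.3]
grip_width: 0.104
grip_force: 62.6
```

```bash
python3 -c 'from h import *;st()'
```

```text
13.45 [507.3  62.5 198. ] yaw 87.2 [-11.2  -0.9  10.3] [-0.35  1.78  0.66] 0.104 [-0.11  0.33  1.61 -0.    1.2  -0.06]
```

Emit:
{"method": "drive_tool", "body": {
  "commands": "0 0 0 0 0 0 60;0 0 0 0 0 0 60;0 0 0.22 0 0 0 60;0 0 0.22 0 0 0.1 60;0.2 -0.1 0 0 0 0.15 60;0.2 -0.1 0 0 0 0.15 60;0 0 0 0 0 0.15 60"
}}

```text
time_s: 14.03
eef_pos: [550.7, 41.3, 240.8]
ee_rot: [0.001, 0.558, 0.83, 0.001]
force: [0.2, 0.1, -0.9]
grip_width: 0.598
grip_force: 0.0
```

```bash
python3 -c 'from h import *;st()'
```

```text
14.0333 [550.7  41.3 240.8] yaw 112.1 [ 0.2  0.1 -0.9] [-0.02  0.03 -0.02] 0.598 [-0.14  0.38  1.43 -0.    1.33 -0.52]
```

Emit:
{"method": "drive_tool", "body": {
  "commands": "0.26 -0.182 0 0 0 0.148 60;0.26 -0.182 0 0 0 0.148 60;0.26 -0.182 0 0 0 0.148 60;0.26 -0.182 0 0 0 0.148 60;0 0 0 0 0 0 60;0 0 -0.21 0 0 0 60;0 0 -0.21 0 0 0 60;0 0 0 0 0 0 60;0 0 0 0 0 0 0;0 0 0 0 0 0 0;0 0 0 0 0 0 0;0 0 0 0 0 0 0;0 0 0 0 0 0 0"
}}

```text
time_s: 15.12
eef_pos: [652.3, -30.2, 200.3]
ee_rot: [0.001, 0.354, 0.935, -0.0]
force: [-4.7, -0.4, 5.7]
grip_width: 0.103
grip_force: 59.5
```

```bash
python3 -c 'from h import *;st()'
```

```text
15.1167 [652.3 -30.2 200.3] yaw 138.5 [-4.7 -0.4  5.7] [-0.25  0.67  0.11] 0.103 [-0.23  0.63  1.13 -0.    1.37 -1.07]
```

Emit:
{"method": "drive_tool", "body": {
  "commands": "0 0 0 0 0 -0.145 0;0 0 0 0 0 -0.145 0;0 0 0 0 0 -0.145 0;0 0 0 0 0 -0.145 0;0 0 0 0 0 -0.145 0;0 0 0 0 0 -0.145 0;0 0 0 0 0 -0.145 0;0 0 0 0 0 -0.13 0;0 0 0 0 0 0 0;0 0 0 0 0 0 0"
}}

```text
time_s: 15.95
eef_pos: [655.4, -28.9, 200.3]
ee_rot: [0.004, 0.725, 0.689, 0.004]
force: [18.4, 4.5, -1.6]
grip_width: 0.101
grip_force: 59.6
```

```bash
python3 -c 'from h import *;st()'
```

```text
15.95 [655.4 -28.9 200.3] yaw 87.1 [18.4  4.5 -1.6] [ 0.62 -2.77  0.58] 0.101 [-0.22  0.64  1.13  0.    1.36 -0.17]
```

Emit:
{"method": "drive_tool", "body": {
  "commands": "0 0 0 0 0 0 60;0 0 0 0 0 0 60;0 0 0.22 0 0 0 60;0 0 0.22 0 0 0.14 60;-0.062 0.3 0 0 0 0.145 60;-0.062 0.3 0 0 0 0.145 60;-0.062 0.3 0 0 0 0.145 60;-0.062 0.3 0 0 0 0.145 60;0 0 0 0 0 0.145 60;0 0 0 0 0 0.145 60;0 0 0 0 0 0.14 60;0 0 0 0 0 0 60"
}}

```text
time_s: 16.95
eef_pos: [627.3, 90.3, 242.8]
ee_rot: [0.0, 0.35, 0.937, 0.0]
force: [0.5, 0.1, 0.6]
grip_width: 0.605
grip_force: 0.0
```

```bash
python3 -c 'from h import *;st()'
```

```text
16.95 [627.3  90.3 242.8] yaw 139.0 [0.5 0.1 0.6] [-0.01  0.    0.04] 0.605 [-0.04  0.56  1.14 -0.    1.44 -0.9 ]
```

Emit:
{"method": "drive_tool", "body": {
  "commands": "0.02 0 -0.22 0 0 0 60;0 0 -0.22 0 0 0 60;0 0 0 0 0 0 60;0 0 0 0 0 0 0;0 0 0 0 0 0 0;0 0 0 0 0 0 0;0 0 0 0 0 0 0;0 0 0 0 0 0 0;0 0 0 0 0 -0.145 0;0 0 0 0 0 -0.145 0;0 0 0 0 0 -0.145 0;0 0 0 0 0 -0.145 0;0 0 0 0 0 -0.145 0;0 0 0 0 0 -0.145 0;0 0 0 0 0 -0.145 0;0 0 0 0 0 -0.135 0;0 0 0 0 0 0 0;0 0 0 0 0 0 0"
}}

```text
time_s: 18.45
eef_pos: [630.8, 90.9, 200.3]
ee_rot: [0.002, 0.725, 0.689, 0.002]
force: [6.7, 3.8, 1.8]
grip_width: 0.098
grip_force: 61.3
```

```bash
python3 -c 'from h import *;st()'
```

```text
18.45 [630.8  90.9 200.3] yaw 87.0 [6.7 3.8 1.8] [ 0.62 -0.89  0.74] 0.098 [-0.04  0.6   1.2   0.    1.34  0.01]
```

Emit:
{"method": "drive_tool", "body": {
  "commands": "0 0 0 0 0 0 60;0 0 0 0 0 0 60;0 0 0.22 0 0 0 60;0 0 0.22 0 0 0.14 60;-0.196 -0.298 0 0 0 0.145 60;-0.196 -0.298 0 0 0 0.145 60;-0.196 -0.298 0 0 0 0.145 60;-0.196 -0.298 0 0 0 0.145 60;-0.196 -0.298 0 0 0 0.145 60;0 0 0 0 0 0.145 60;0 0 0 0 0 0.14 60;0 0 0 0 0 0 60"
}}

```text
time_s: 19.45
eef_pos: [531.1, -59.5, 242.8]
ee_rot: [0.0, 0.351, 0.936, -0.0]
force: [0.7, 0.8, 0.3]
grip_width: 0.599
grip_force: 0.0
```

```bash
python3 -c 'from h import *;st()'
```

```text
19.45 [531.1 -59.5 242.8] yaw 138.9 [0.7 0.8 0.3] [ 0.01 -0.03  0.04] 0.599 [-0.33  0.34  1.48 -0.    1.33 -1.18]
```

Emit:
{"method": "drive_tool", "body": {
  "commands": "0 0 -0.22 0 0 0 60;0 0 -0.22 0 0 0 60;0 0 0 0 0 0 60;0 0 0 0 0 0 0;0 0 0 0 0 0 0;0 0 0 0 0 0 0;0 0 0 0 0 0 0;0 0 0 0 0 0 0;0 0 0 0 0 -0.145 0;0 0 0 0 0 -0.145 0;0 0 0 0 0 -0.145 0;0 0 0 0 0 -0.145 0;0 0 0 0 0 -0.145 0;0 0 0 0 0 -0.145 0;0 0 0 0 0 -0.145 0;0 0 0 0 0 -0.135 0;0 0 0 0 0 0 0;0 0 0 0 0 0 0"
}}

```text
time_s: 20.95
eef_pos: [531.9, -58.5, 199.9]
ee_rot: [0.001, 0.725, 0.689, 0.001]
force: [-1.1, 2.9, 6.5]
grip_width: 0.102
grip_force: 61.2
```

```bash
python3 -c 'from h import *;st()'
```

```text
20.95 [531.9 -58.5 199.9] yaw 87.1 [-1.1  2.9  6.5] [0.37 0.3  0.58] 0.102 [-0.33  0.38  1.54  0.    1.22 -0.28]
```

Emit:
{"method": "drive_tool", "body": {
  "commands": "0 0 0 0 0 0 60;0 0 0 0 0 0 60;0 0 0.25 0 0 0 60;0 0 0.25 0 0 0 60;0 -0.2 0.2 0 0 -0.149 60;0 -0.2 0 0 0 -0.149 60;0.02 -0.2 0 0 0 -0.149 60;0.02 -0.2 0 0 0 -0.149 60;0.02 -0.2 0 0 0 -0.149 60;0.02 -0.2 0 0 0 -0.149 60;0 -0.2 0 0 0 -0.149 60;0 -0.15 0 0 0 -0.149 60;0 0 0 0 0 -0.149 60;0 0 0 0 0 -0.149 60;0 0 0 0 0 0 60"
}}

```text
time_s: 22.2
eef_pos: [539.3, -214.2, 268.3]
ee_rot: [-0.0, 0.985, 0.171, -0.0]
force: [0.5, -0.5, 1.0]
grip_width: 0.6
grip_force: 0.0
```

```bash
python3 - <<'E'
from h import *
s=st(); p=capture('wrist'); cv2.imwrite('pics/w3.png',p['pixels'])
P=np.array([620.9,-184.5,155])
for a in (191.3,196,200):
    d=np.array([np.cos(np.radians(a)),np.sin(np.radians(a)),0])
    print(a,[np.round(w2px(p,P+k*d,s)) for k in (0,54,85,134)])
for b in boxes_of(p,'lever_grip'): print(b['position'],b['confidence'],px2w(p,b['position'],152,s))
E
```

```text
22.2 [ 539.3 -214.2  268.3] yaw 19.7 [ 0.5 -0.5  1. ] [-0.01  0.01  0.  ] 0.6 [-0.58  0.42  1.29 -0.    1.43  0.65]
191.3 [array([252.,  89.]), array([242., 162.]), array([237., 200.]), array([229., 256.])]
196 [array([252.,  89.]), array([248., 162.]), array([245., 201.]), array([242., 257.])]
200 [array([252.,  89.]), array([253., 163.]), array([253., 201.]), array([253., 258.])]
[249.2, 167.9] 0.72 [ 564.88624086 -202.02699034  152.        ]
```

View pics/w3.png

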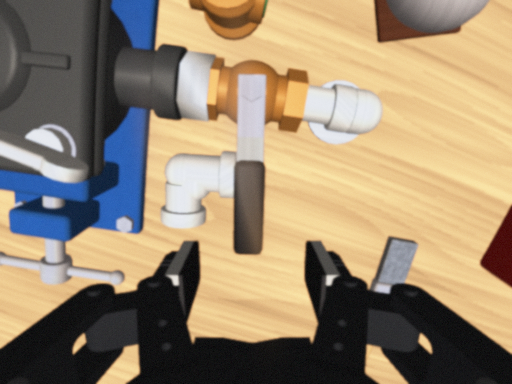

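The wrist view shows the lever from its pivot at (252,90) to its tip at (248,253), with the grip starting at row 162. That puts it at about 198° in world, so it is still nearly shut, and the elbow is well below the fingers.

Emit:
{"method": "drive_tool", "body": {
  "commands": "0.01 0.03 -0.3 0 0 -0.04 60;0 0 -0.3 0 0 0 60;0 0 -0.3 0 0 0 60;0 0 -0.28 0 0 0 60;0 0 0 0 0 0 60;0 0 0 0 0 0 0;0 0 0 0 0 0 0;0 0 0 0 0 0 0;0 0 0 0 0 0 0"
}}

```text
time_s: 23.05
eef_pos: [541.2, -211.3, 152.7]
ee_rot: [0.001, 0.987, 0.158, 0.001]
force: [-0.6, 0.4, 7.1]
grip_width: 0.277
grip_force: 59.9
```

```bash
python3 -c 'from h import *;st()'
```

```text
23.05 [ 541.2 -211.3  152.7] yaw 18.2 [-0.6  0.4  7.1] [0.11 0.17 0.14] 0.277 [-0.57  0.52  1.45 -0.    1.16  0.68]
```

Gripped centrally (23.5 mm); now the arc.

Emit:
{"method": "drive_tool", "body": {
  "commands": "0.038 -0.097 0 0 0 0.1556 0;0.05 -0.091 0 0 0 0.1556 0;0.06 -0.084 0 0 0 0.1556 0;0.07 -0.077 0 0 0 0.1556 0;0.079 -0.067 0 0 0 0.1556 0;0.087 -0.057 0 0 0 0.1556 0;0.093 -0.046 0 0 0 0.1556 0;0.098 -0.035 0 0 0 0.1556 0;0.101 -0.022 0 0 0 0.1556 0;0.103 -0.01 0 0 0 0.1556 0;0.104 0.003 0 0 0 0.1556 0;0.103 0.015 0 0 0 0.1556 0;0 0 0 0 0 0 0;0 0 0 0 0 0 0"
}}

```text
time_s: 24.22
eef_pos: [638.1, -267.3, 152.6]
ee_rot: [-0.001, 0.628, 0.778, -0.001]
force: [-11.5, 3.6, 9.6]
grip_width: 0.273
grip_force: 61.1
```

```bash
python3 -c 'from h import *;st()'
```

```text
24.2167 [ 638.1 -267.3  152.6] yaw 102.2 [-11.5   3.6   9.6] [ 0.82  2.01 -0.03] 0.273 [-0.57  0.77  1.03 -0.    1.35 -0.78]
```

Emit:
{"method": "drive_tool", "body": {
  "commands": "0 0 0 0 0 0 60;0 0 0 0 0 0 60;0 0 0 0 0 0 60;0 0 0.25 0 0 0 60;0 0 0.3 0 0 0 60;0 0 0.3 0 0 0 60;-0.2 -0.15 0.3 0 0 0 60;-0.25 -0.2 0.2 0 0 0 60;-0.25 -0.2 0 0 0 0 60;-0.25 -0.2 0 0 0 0 60;-0.25 -0.2 0 0 0 0 60;-0.25 -0.2 0 0 0 0 60;-0.1 -0.1 0 0 0 0 60;0 0 0 0 0 0 60;0 0 0 0 0 0 60"
}}

```text
time_s: 25.47
eef_pos: [484.2, -392.7, 285.6]
ee_rot: [0.0, 0.629, 0.778, 0.0]
force: [0.2, -0.4, 0.8]
grip_width: 0.6
grip_force: 0.0
```

```bash
python3 - <<'E'
from h import *
st(); p=capture('top'); a=p['pixels']
cv2.imwrite('pics/t2.png',cv2.resize(a[100:300,90:356],None,fx=3,fy=3,interpolation=cv2.INTER_CUBIC))
E
```

```text
25.4667 [ 484.2 -392.7  285.6] yaw 102.1 [ 0.2 -0.4  0.8] [ 0.02 -0.02 -0.01] 0.6 [-0.87  0.52  1.1   0.    1.52 -1.08]
```

View pics/t2.png

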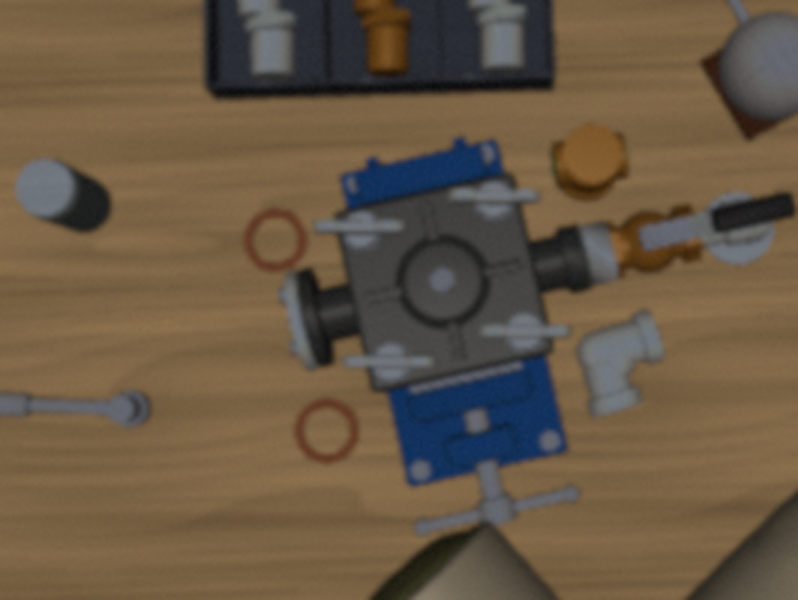

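All four blades now lie across at about y-pixels 362, 330, 196 and 226. The lever runs along the pipe from (650,235) to (790,205), and the bystanders have not moved.

```bash
python3 -c 'from h import *;print(finish_job())'
```

```text
the job is handed in; nothing more can be done
None
```

The job is handed in: all four nuts were tightened crisscross in two passes up to their stops, then the valve lever was swung fully open; the last top picture shows the bystanders where they started, but the judge returned no verdict.

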